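Stack the lunch tins on the trivet

TASK

Stack the steel lunch tins into a tower on the cork trivet: first stand the largest of the three tins in the middle of the trivet, then seat the medium one on it, then the smallest on that, and last close the top with the lid that fits, every piece sitting straight and fully home in the one below before you let go and fetch the next. Keep the tins and the lid upright all the time, and leave the other, larger lid and everything else on the worktop where it is.

Things in the scene. Friction and masses are not known exactly. Their poses are not given: they have to be found in the camera images.
- trivet: round cork pot stand, 208 mm in diameter and 14 mm thick, lying fixed on the worktop; origin at the centre of its underside, z up. Behind it stands the coffee maker, fixed, 354 mm tall: it fills x beyond 0.56 m for y from 0.02 to 0.24 m, so pass in front of it
- tin_large: the largest stacking tin, steel, round, open on top, 66 mm in diameter, 62 mm tall, upright; origin centre of underside, z up. From below: conical foot 8 mm high (41 mm wide below, 49 mm above), straight body to 56 mm, then a narrower neck 58 mm outside, 53 mm inside, rim at 62 mm. About 0.14 kg.
- tin_medium: the medium stacking tin, steel, round, open on top, 59 mm in diameter, 54 mm tall, upright; origin centre of underside, z up. From below: conical foot 8 mm high (41 mm wide below, 49 mm above), straight body to 48 mm, then a narrower neck 51 mm outside, 46 mm inside, rim at 54 mm. Its foot drops into the neck of the largest tin, its origin then 54 mm above that tin's. About 0.11 kg.
- tin_small: the smallest stacking tin, steel, round, open on top, 52 mm in diameter, 46 mm tall, upright; origin centre of underside, z up. From below: conical foot 8 mm high (34 mm wide below, 42 mm above), straight body to 40 mm, then a narrower neck 44 mm outside, 39 mm inside, rim at 46 mm. Its foot drops into the neck of the medium tin, its origin then 46 mm above that tin's. About 0.08 kg.
- lid_small: the smaller of two steel lids, 46 mm in diameter, right way up; origin at the centre of its underside, z up. From below: conical foot 8 mm high (27 mm wide below, 35 mm above), disc from 8 to 12.5 mm, upright round black knob 16 mm in diameter from 12.5 to 36 mm. It fits the smallest tin; seated, its origin is 38 mm above that tin's. About 0.05 kg.
- lid_large: the larger of the two steel lids, same shape with the same knob (16 mm in diameter, 36 mm tall overall) but 60 mm in diameter; too large for the smallest tin and not wanted; origin at the centre of its underside
- spice_jar: bystander: small glass spice jar with a green cap, 46 mm in diameter, 106 mm tall, standing; origin at the centre of its underside
- mug: bystander: cream mug with a handle, 83 x 117 x 94 mm, standing; origin at the centre of its underside (handle included)
- short_jar: bystander: short round jar with a green lid at the left front of the worktop, 68 mm in diameter, 84 mm tall, standing; origin at the centre of its underside
- spoon: bystander: metal teaspoon lying flat, 130 mm long along its x, 26 mm wide, 11 mm high; origin at the middle of its underside

How it is judged:
By the outcome, as a careful person would: the job done as asked, in the order asked, and still so for the second after the job is handed in, with the robot touching nothing.
It also fails if it takes over 128 s, if anything falls off the work surface, if the arm or the gripper's body presses on something with over 40 N, if the wrist force passes 120 N, or if a joint passes its speed limit or range.

ROBOT

A 6-joint arm with a two-finger parallel gripper is mounted at the origin on a cart in front of the work surface, level with it; the furniture and walls round the work are solid. World frame = base frame: x ahead of the robot, y to its left, z up, the work surface at z = 0. Lengths are in mm, angles in rad, forces in N, time in s.
With the tool pointing down it reaches from about 275 to 1000 mm from the base axis. Payload 8.4 kg.
Tool frame: the origin (TCP) lies on the centre line of the jaws, within the pads' length; the fingertips stand r.tip_reach ahead of it and the grasp point (between the pads) lies 11 mm behind it (r.tip_reach is the distance from the TCP to the fingertips, in mm); z points along the fingers, y is the line along which they close (so a half turn about z gives the same grasp; the last joint's range is limited). The gripper opens to 85 mm and grips with 20 to 120 N. Pads are 22 mm wide; open, the fingers measure 114 mm over their backs; the gripper's body (76 mm by 85 mm) begins 54 mm behind the grasp point. The pads swing forward as they close: fully open they stand 13 mm farther back than shut.
Start: joints at [-1.171, 0.353, 1.633, -0, 1.155, -0.002], TCP at [244.421, -575.227, 239.281] pointing down, gripper open.
Joint ranges: [-2.63, 2.63], [-0.92, 2.1], [0.06, 2.66], [-1.3, 4.44], [0, 2.69], [-3.02, 3.02]. Speed limits (rad/s): [2.22, 2.22, 2.79, 3.14, 3.14, 3.14].

INTERFACE

Orientations are given as [roll, pitch, yaw] about the fixed x, y, z axes, in that order (R = Rz(yaw) Ry(pitch) Rx(roll)).
In Python, from rig import r gives the robot as it stands.
- The arm moves only by the tool carry_out, never from a script. Its argument "targets" is a list of rows, each an object with "dp": the shift along the tool's x, y, z in mm, a list of three; "yaw": the turn about the tool's z in degrees. A call has 1 to 12 rows; each row is the pose to reach, as a shift and turn from the pose commanded when the call began, along the tool's axes at that moment; what a row does not reach only later rows make up. A row lasts 1/8 s, in which the tool goes at most 62.5 mm and 10.7 degrees, less where a joint would pass 70% of its speed; a pose out of reach is approached as far as the arm can. A call with a gripper value outside its range is refused whole. "fingers" is the opening, from -1 (shut) to 1 (fully open), so that 0 is half open, set as the call begins (left out, the last holds). The fingers move at their own pace and stop on an object; "grip_force" is the grip in N (left out, the last holds). Time passes only in rows, so rows that repeat a pose let the fingers close. It gives the time, the measured TCP pose, the force, the opening and the grip force at its end, in the units of the state.
- r.sense(): the state, without advancing time (a new reading comes with each control period).
- r.grab_frame(name): name is "scene" or "top" or "wrist"; returns the picture (420x560x3 uint8, red, green, blue); there is no depth.
- r.get_calibration(name): a dict with "fx", "fy", "cx", "cy" (pixels), "dist_coeffs" ([k1, k2, p1, p2, k3] as OpenCV has them; the pictures are not rectified), "rvec" (rotation vector, rad) and "tvec" (3), from world to camera coordinates, as OpenCV has them. Camera axes: x right, y down, z forward; pixel columns grow to the right and rows downward; lengths in mm; the calibration is good to about 2 mm. A picture is of the moment at which its call begins: read the wrist's pose just before it. get_calibration takes no time and is no camera call; for the wrist camera it gives the pose at the moment of the call.
- r.sign_off(): hands the job in; it is judged then, once.
The state is a dict: "clock": time; "qpos": joint angles; "qvel": joint speeds; "joint_efforts": joint torques, N m; "eef_pos": TCP position; "tcp_rot": TCP orientation; "contact_force": force on the tool from outside, world axes, zero at the start; "wrist_torque": the same for the moment, N m; "opening": opening from 0.0 (shut) to 1.0 (fully open); "grasp_force": force on a finger pad.
Only numpy, scipy, OpenCV 4.12 (cv2) and the standard library are available. Lean on these libraries where they do the work, as an engineer would, in place of code of your own. Each camera call takes 0.05 s, during which the arm holds its last target. There are 200 camera calls.

## Working session

There is one attempt and no reset: what is moved stays moved. The work goes in short steps, Python scripts to look and compute and a tool call to move; the robot and the scene stay as the last step left them, time stands still between calls to the robot, and variables do not carry over. Pictures are saved under pics/ and viewed, at most 14 in all, crops included, and the job is handed in when it is done.

Besides the shell and the picture viewer there is one more tool, called by a JSON object that holds its "method" and its "body". carry_out: Moves the arm, as the interface text tells. Its arguments: {"type":"object","properties":{"targets":{"type":"array","items":{"type":"object","properties":{"dp":{"type":"array","items":{"type":"number"}},"yaw":{"type":"number"}}}},"fingers":{"type":"number"},"grip_force":{"type":"number"}},"required":["targets"]}

```bash
mkdir -p pics; ls
cat > h.py <<'E'
import numpy as np, cv2
from rig import r
def cal(n):
    c=r.get_calibration(n); K=np.array([[c['fx'],0,c['cx']],[0,c['fy'],c['cy']],[0,0,1.]])
    return K,np.array(c['dist_coeffs'],float),np.array(c['rvec'],float),np.array(c['tvec'],float)
def ray(n,uv,z,c=None):
    K,d,rv,t=c or cal(n); R=cv2.Rodrigues(rv)[0]
    p=cv2.undistortPoints(np.array(uv,float).reshape(-1,1,2),K,d).reshape(-1,2)
    D=np.c_[p,np.ones(len(p))]@R; C=-R.T@t.ravel()
    return C+D*((z-C[2])/D[:,2])[:,None]
def proj(n,P,c=None):
    K,d,rv,t=c or cal(n); return cv2.projectPoints(np.array(P,float).reshape(-1,1,3),rv,t,K,d)[0].reshape(-1,2)
def snap(n,f):
    im=r.grab_frame(n)[:,:,::-1].copy(); cv2.imwrite(f'pics/{f}.png',im); return im
E
python3 - <<'E'
from h import *
a=snap('scene','scene0');b=snap('top','top0')
print(r.sense(),r.tip_reach)
for n in('scene','top','wrist'):
    K,d,rv,t=cal(n);R=cv2.Rodrigues(rv)[0];print(n,K[0],K[1],-R.T@t.ravel(),R[2])
E
```

```text
pics
{'clock': 0.1, 'qpos': array([-1.17141542e+00,  3.53583389e-01,  1.63406204e+00,  1.81244349e-05,
        1.15519691e+00, -2.40023202e-03]), 'qvel': array([ 0.0029134 , -0.00255095, -0.00167206, -0.00153211,  0.00115851,
        0.00125459]), 'joint_efforts': array([-3.70793323e-04, -6.06356192e+01, -3.42820716e+01, -7.10353470e-05,
        3.99601602e-03, -1.11848135e-05]), 'eef_pos': array([ 244.25384076, -574.84146805,  238.63296218]), 'tcp_rot': array([-3.14034302e+00, -1.95718993e-05,  4.01773795e-01]), 'contact_force': array([ 0.55820629, -0.17012713,  0.26257645]), 'wrist_torque': array([ 0.01063607, -0.04613898, -0.04176498]), 'grasp_force': 0.0, 'opening': 0.9993729735320298} 8.0
scene [444.4843968    0.         279.97434158] [  0.         444.4843968  214.97391034] [-207.01680261  960.50716484 1160.85244909] [ 0.44800929 -0.5766092  -0.68323459]
top [388.98544549   0.         285.36262472] [  0.         388.98544549 208.85068032] [ 124.88135551  192.81117731 1260.46336834] [ 0.31583553 -0.1472186  -0.9373231 ]
wrist [315.18556542   0.         280.30249794] [  0.         315.18556542 203.97514394] [ 312.14466683 -547.36223576  373.50893915] [-0.26383327 -0.11147052 -0.95810559]
```

View pics/top0.png

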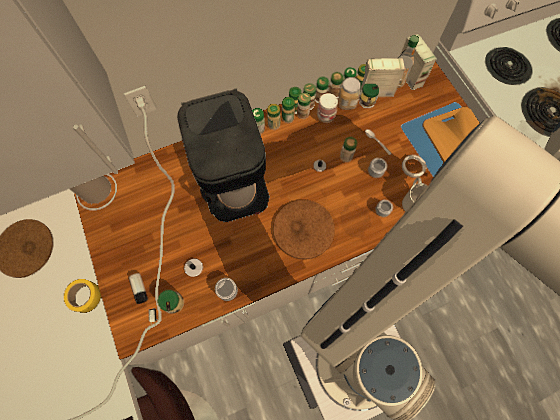

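View pics/scene0.png

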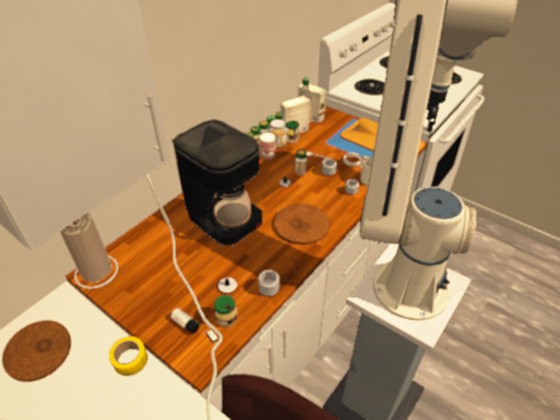

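The top view shows the trivet at (304,228), tins at (226,288), (378,168) and (384,208), and lids at (193,267) and (320,166). The spice jar is at (349,150) and the mug near (414,175). I'll enlarge these areas to measure sizes.

Run:
```python
from h import *
b=cv2.imread('pics/top0.png')
A=cv2.resize(b[235:325,150:290],None,fx=4,fy=4,interpolation=cv2.INTER_CUBIC)
B=cv2.resize(b[130:230,300:440],None,fx=4,fy=4,interpolation=cv2.INTER_CUBIC)
cv2.imwrite('pics/c1.png',np.hstack([cv2.resize(A,(392,252)),cv2.resize(B,(392,280))[:252]]) if 0 else cv2.resize(np.vstack([A,B]),(442,600)))
for n,uv,z in(('triv',(304,228),14),('tinL',(226,288),60),('tinA',(378,168),50),('tinB',(384,208),50),('lidA',(193,267),12),('lidB',(320,166),12),('spice',(349,150),60)):print(n,ray('top',[uv],z).round())
# trivet by colour
hsv=cv2.cvtColor(b,cv2.COLOR_BGR2HSV);print(hsv[228,290],hsv[240,320],hsv[250,250])
```

```text
triv [[457. -33.  14.]]
tinL [[365. 276.  60.]]
tinA [[ 543. -354.   50.]]
tinB [[ 404. -301.   50.]]
lidA [[481. 353.  12.]]
lidB [[ 646. -183.   12.]]
spice [[ 642. -289.   60.]]
[ 13 174 132] [ 13 183 127] [ 13 197 105]
```

View pics/c1.png

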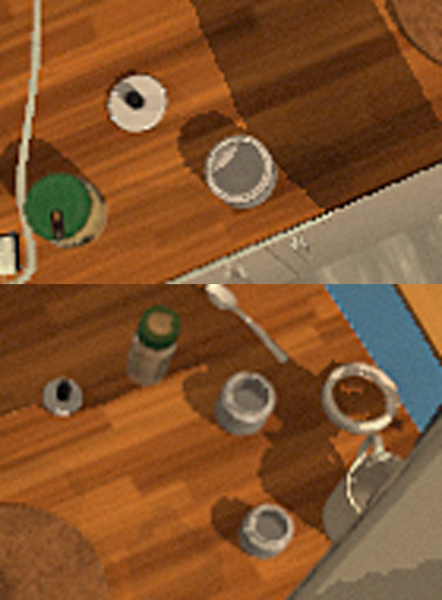

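The large tin is at (365,276), the medium at (543,-354), the small at (404,-301) and the small lid at (646,-183). First I go above the large tin.

```bash
cat >> h.py <<'E'
from scipy.spatial.transform import Rotation as Ro
def go(p,yaw=None):
    s=r.sense();R=Ro.from_euler('xyz',s['tcp_rot']).as_matrix()
    print('clk',round(s['clock'],2),'tcp',s['eef_pos'].round(1),'rpy',s['tcp_rot'].round(3),'F',s['contact_force'].round(1),'op',round(s['opening'],3),'gf',round(s['grasp_force'],1))
    print('dp',(R.T@(np.array(p,float)-s['eef_pos'])).round(1),'yawdeg',None if yaw is None else round(-np.degrees(yaw-s['tcp_rot'][2]),1))
E
python3 - <<'E'
from h import *
go([365,276,190])
print(ray('top',[(414,163)],94))
E
```

```text
clk 0.1 tcp [ 244.3 -574.8  238.6] rpy [-3.14  -0.     0.402] F [ 0.6 -0.2  0.3] op 0.999 gf 0.0
dp [ 443.9 -735.8   49.6] yawdeg None
[[ 495.20668143 -456.03170657   94.        ]]
```

{"method": "carry_out", "body": {"targets": [{"dp": [30, -49, 0]}, {"dp": [60, -98, 0]}, {"dp": [90, -147, 0]}, {"dp": [120, -197, 0]}, {"dp": [150, -247, 0]}, {"dp": [180, -297, 0]}, {"dp": [210, -347, 0]}, {"dp": [240, -397, 0]}, {"dp": [270, -447, 0]}, {"dp": [300, -497, 0]}, {"dp": [330, -547, 10]}, {"dp": [360, -597, 20]}], "fingers": 1}}

```text
schema error: expected keys dp, yaw
```

Run:
```python
from h import *
go([365,276,190])
snap('top','top1')
```

```text
clk 0.1 tcp [ 244.3 -574.8  238.6] rpy [-3.14  -0.     0.402] F [ 0.6 -0.2  0.3] op 0.999 gf 0.0
dp [ 443.9 -735.8   49.6] yawdeg None
```

{"method": "carry_out", "body": {"targets": [{"dp": [30, -49, 0], "yaw": 0}, {"dp": [60, -98, 0], "yaw": 0}, {"dp": [90, -147, 0], "yaw": 0}, {"dp": [120, -197, 0], "yaw": 0}, {"dp": [150, -247, 0], "yaw": 0}, {"dp": [180, -297, 0], "yaw": 0}, {"dp": [210, -347, 0], "yaw": 0}, {"dp": [240, -397, 0], "yaw": 0}, {"dp": [270, -447, 0], "yaw": 0}, {"dp": [300, -497, 0], "yaw": 0}, {"dp": [330, -547, 10], "yaw": 0}, {"dp": [360, -597, 20], "yaw": 0}], "fingers": 1}}

```text
clock: 1.65
eef_pos: [342.3, 117.1, 219.4]
tcp_rot: [3.141, -0.002, 0.402]
contact_force: [1.2, -1.4, 0.9]
opening: 0.996
grasp_force: 0.0
```

Run:
```python
from h import *
go([365,276,190])
```

```text
clk 1.65 tcp [342.3 117.1 219.4] rpy [ 3.141e+00 -2.000e-03  4.020e-01] F [ 1.2 -1.4  0.9] op 0.996 gf 0.0
dp [  83.  -137.3   29.5] yawdeg None
```

{"method": "carry_out", "body": {"targets": [{"dp": [28, -46, 10], "yaw": 0}, {"dp": [56, -92, 20], "yaw": 0}, {"dp": [83, -137, 29], "yaw": 0}, {"dp": [83, -137, 29], "yaw": 0}, {"dp": [83, -137, 29], "yaw": 0}]}}

```text
clock: 2.28
eef_pos: [364.5, 273.1, 189.9]
tcp_rot: [3.141, 0.001, 0.403]
contact_force: [0.4, -0.8, -0.1]
opening: 1.0
grasp_force: 0.0
```

Run:
```python
from h import *
go([365,276,190])
snap('wrist','w1');a=snap('top','top1')
c=cv2.resize(a[170:330,150:390],(800,533));cv2.imwrite('pics/top1c.png',c)
print(proj('wrist',[[365,276,0],[365,276,62]]))
```

```text
clk 2.27 tcp [364.5 273.1 189.9] rpy [3.141e+00 1.000e-03 4.030e-01] F [ 0.4 -0.8 -0.1] op 1.0 gf 0.0
dp [ 1.6 -2.5 -0.1] yawdeg None
[[276.06211577 180.71868079]
 [275.20179633 196.20794293]]
```

View pics/w1.png

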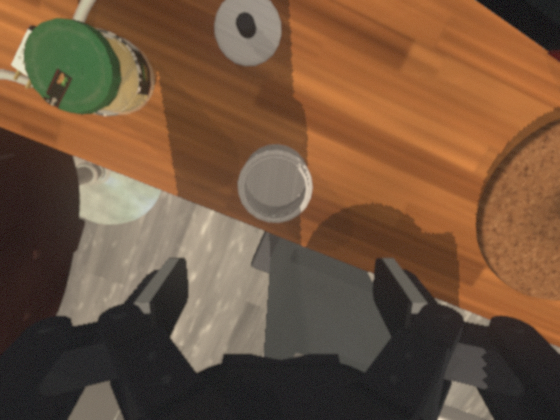

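The wrist view shows the large tin's rim ring centred near (275,184), spanning columns 239–312 with its lower shoulder edge at row 222. The trivet is at the right edge. Next I measure the tin with a circle fit.

```bash
cat >> h.py <<'E'
def hough(im,cen,win,rmin,rmax,f=4):
    """circles near pixel cen, sub-pixel by upscaling"""
    x0,y0=int(cen[0]-win),int(cen[1]-win); x0=max(x0,0);y0=max(y0,0)
    g=cv2.cvtColor(im[y0:y0+2*win,x0:x0+2*win],cv2.COLOR_BGR2GRAY)
    g=cv2.GaussianBlur(cv2.resize(g,None,fx=f,fy=f,interpolation=cv2.INTER_CUBIC),(0,0),f*.6)
    c=cv2.HoughCircles(g,cv2.HOUGH_GRADIENT_ALT,1.5,5,param1=120,param2=.6,minRadius=int(rmin*f),maxRadius=int(rmax*f))
    return [] if c is None else [(q[0]/f+x0,q[1]/f+y0,q[2]/f) for q in c.reshape(-1,c.shape[-1])]
E
python3 - <<'E'
from h import *
w=cv2.imread('pics/w1.png')
for c in hough(w,(275,184),60,22,45):
    print(np.round(c,1),ray('wrist',[c[:2]],62).round(1),'@56',ray('wrist',[c[:2]],56).round(1))
for z,rr in((62,29),(62,26.5),(56,33),(0,20),(8,33)):
    t=np.linspace(0,6.28,60);p=proj('wrist',np.c_[365+rr*np.cos(t),276+rr*np.sin(t),0*t+z]);print(z,rr,p.min(0).round(),p.max(0).round())
t=cv2.imread('pics/top0.png');hsv=cv2.cvtColor(t,cv2.COLOR_BGR2HSV)
for c in hough(t,(304,228),45,25,38): print('triv',np.round(c,1),ray('top',[c[:2]],14).round(1))
E
```

```text
62 29 [242. 163.] [309. 228.]
62 26.5 [245. 166.] [306. 225.]
56 33 [238. 157.] [313. 229.]
0 20 [257. 162.] [295. 199.]
8 33 [244. 150.] [308. 213.]
triv [301.4 229.1  29.4] [[456.9 -23.   14. ]]
```

```bash
cat >> h.py <<'E'
def blob(im,cen,smax=90):
    m=(cv2.cvtColor(im,cv2.COLOR_BGR2HSV)[:,:,1]<smax).astype(np.uint8)
    m=cv2.morphologyEx(m,cv2.MORPH_OPEN,np.ones((3,3)))
    cs=cv2.findContours(m,cv2.RETR_EXTERNAL,cv2.CHAIN_APPROX_NONE)[0]
    c=max((c for c in cs if cv2.pointPolygonTest(c,tuple(map(float,cen)),True)>-6),key=cv2.contourArea,default=None)
    return c
def tin(im,n,xy,rs,zs,smax=90):
    """iterate: compare silhouette bounding box with that of predicted circles"""
    c=blob(im,proj(n,[[*xy,zs[0]]])[0],smax);lo,hi=c.reshape(-1,2).min(0),c.reshape(-1,2).max(0)+1
    t=np.linspace(0,2*np.pi,90);xy=np.array(xy,float)
    for k in range(4):
        P=np.vstack([np.c_[xy[0]+a*np.cos(t),xy[1]+a*np.sin(t),0*t+z] for a,z in zip(rs,zs)])
        p=proj(n,P);d=(lo+hi)/2-(p.min(0)+p.max(0)+1)/2
        q=proj(n,[[*xy,zs[0]]])[0];xy=xy+(ray(n,[q+d],zs[0])-ray(n,[q],zs[0]))[0,:2]
    print('bbox',lo,hi,'pred',p.min(0).round(1),p.max(0).round(1),'xy',xy.round(1));return xy
BIG=([29,33,33,20.5],[62,56,8,0]);MED=([25.5,29.5,29.5,20.5],[54,48,8,0]);SML=([22,26,26,17],[46,40,8,0])
E
python3 - <<'E'
from h import *
w=cv2.imread('pics/w1.png')
tin(w,'wrist',(365,276),*BIG)
h=cv2.cvtColor(w,cv2.COLOR_BGR2HSV)
print(h[140:152,275,1],h[216:236,275],h[184,232:244,1],h[184,306:318,1])
t=cv2.imread('pics/top0.png')
tin(t,'top',(365,276),*BIG);tin(t,'top',(543,-354),*MED);tin(t,'top',(404,-301),*SML)
tin(t,'top',(646,-183),[23,8],[10,36])
E
```

```text
bbox [237 144] [313 223] pred [236.9 143.4] [312.1 222.6] xy [370.8 279.2]
[150 150 146 133  88  54  49  41  40  42  40  37] [[ 18  39 117]
 [ 17  38 122]
 [ 14  40 133]
 [ 16  40 140]
 [ 18  43 137]
 [ 16  49 130]
 [ 13  74 121]
 [ 11 110 111]
 [ 12 132 110]
 [ 12 141 107]
 [ 12 137 106]
 [ 10 136 107]
 [ 12 145 107]
 [ 11 138 109]
 [ 11 138 111]
 [ 11 142 113]
 [ 13 149 113]
 [ 13 147 111]
 [ 12 124 105]
 [ 10  88  90]] [145 150 145 138 122  84  54  45  39  41  37  40] [ 42  43  45  44  44  55  87 135 157 161 162 166]
bbox [0 0] [560 420] pred [269.5 197.8] [289.5 221.2] xy [544.2  18.9]
bbox [0 0] [560 420] pred [270.6 199.3] [288.4 219.7] xy [545.7  18.3]
bbox [0 0] [560 420] pred [271.7 200.7] [287.3 218.3] xy [547.1  17.7]
bbox [0 0] [560 420] pred [272.8 203.2] [286.2 215.8] xy [552.2  15.7]
```

Run:
```python
from h import *
go([371,279,22])
```

```text
clk 2.38 tcp [364.8 272.5 190.3] rpy [3.141 0.    0.401] F [-0.3 -0.6 -0.2] op 1.0 gf 0.0
dp [  8.3  -3.6 168.3] yawdeg None
```

{"method": "carry_out", "body": {"targets": [{"dp": [8, -4, 30], "yaw": 0}, {"dp": [8, -4, 75], "yaw": 0}, {"dp": [8, -4, 120], "yaw": 0}, {"dp": [8, -4, 150], "yaw": 0}, {"dp": [8, -4, 168], "yaw": 0}, {"dp": [8, -4, 168], "yaw": 0}]}}

```text
clock: 3.12
eef_pos: [370.4, 278.9, 21.7]
tcp_rot: [3.141, 0.002, 0.4]
contact_force: [-0.9, -0.6, 0.1]
opening: 0.999
grasp_force: 0.0
```

{"method": "carry_out", "body": {"targets": [{"dp": [0, 0, 0], "yaw": 0}, {"dp": [0, 0, 0], "yaw": 0}, {"dp": [0, 0, 0], "yaw": 0}, {"dp": [0, 0, 0], "yaw": 0}, {"dp": [0, 0, 0], "yaw": 0}, {"dp": [0, 0, 0], "yaw": 0}, {"dp": [0, 0, 0], "yaw": 0}, {"dp": [0, 0, 0], "yaw": 0}], "fingers": -1, "grip_force": 35}}

```text
clock: 4.12
eef_pos: [371.6, 280.4, 23.6]
tcp_rot: [-3.142, -0.002, 0.402]
contact_force: [0.2, -3.4, 6.5]
opening: 0.767
grasp_force: 38.2
```

Run:
```python
from h import *
go([457,-28,150])
t=cv2.imread('pics/top0.png')[180:280,250:360];h=cv2.cvtColor(t,cv2.COLOR_BGR2HSV)
print(h[48,::6].tolist())
```

```text
clk 4.12 tcp [371.6 280.4  23.6] rpy [-3.142e+00 -2.000e-03  4.020e-01] F [ 0.2 -3.4  6.5] op 0.767 gf 38.2
dp [ -41.7  317.2 -126.4] yawdeg None
[[12, 183, 106], [13, 208, 108], [13, 210, 107], [15, 213, 169], [13, 172, 144], [13, 188, 129], [13, 192, 137], [12, 184, 104], [14, 171, 131], [14, 185, 121], [14, 182, 132], [12, 190, 134], [13, 179, 147], [12, 179, 140], [13, 186, 159], [13, 201, 184], [14, 195, 157], [13, 195, 150], [13, 220, 138]]
```

{"method": "carry_out", "body": {"targets": [{"dp": [0, 0, -20], "yaw": 0}, {"dp": [0, 0, -50], "yaw": 0}, {"dp": [0, 10, -85], "yaw": 0}, {"dp": [-4, 35, -100], "yaw": 0}, {"dp": [-9, 75, -110], "yaw": 0}, {"dp": [-15, 115, -110], "yaw": 0}, {"dp": [-20, 155, -110], "yaw": 0}, {"dp": [-25, 195, -110], "yaw": 0}, {"dp": [-31, 235, -110], "yaw": 0}, {"dp": [-36, 275, -110], "yaw": 0}, {"dp": [-41, 305, -110], "yaw": 0}, {"dp": [-41, 317, -110], "yaw": 0}]}}

```text
clock: 5.62
eef_pos: [457.5, -28.9, 133.1]
tcp_rot: [3.141, -0.001, 0.4]
contact_force: [0.1, 0.6, -1.7]
opening: 0.767
grasp_force: 39.9
```

Run:
```python
from h import *
go([457,-28,38])
w=snap('wrist','w2');t=snap('top','top2')
cv2.imwrite('pics/c2.png',np.hstack([cv2.resize(w,(400,300)),cv2.resize(t[180:285,240:380],(400,300),interpolation=cv2.INTER_CUBIC)]))
```

```text
clk 5.62 tcp [457.5 -28.9 133.1] rpy [ 3.141e+00 -1.000e-03  4.000e-01] F [ 0.1  0.6 -1.7] op 0.767 gf 39.9
dp [-0.2 -1.  95.1] yawdeg None
```

View pics/c2.png

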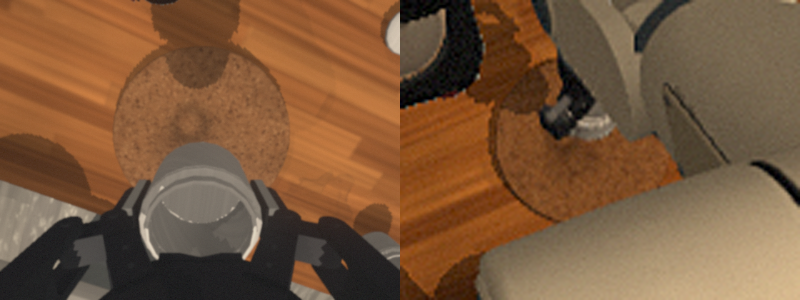

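The wrist view shows the trivet disc at about columns 158–406 in full-size pixels with its top near row 65. The tin is held upright between the jaws. Now I fit the trivet circle from edge rays.

Run:
```python
from h import *
from scipy.optimize import least_squares
def fit(n,im,xy,lo,hi):
    lab=cv2.GaussianBlur(cv2.cvtColor(im,cv2.COLOR_BGR2LAB),(0,0),1).astype(float)
    c=cal(n)
    for k in range(3):
        E=[]
        for a in np.radians(np.arange(lo,hi,4)):
            rr=np.arange(92,117,.5);P=np.c_[xy[0]+rr*np.cos(a),xy[1]+rr*np.sin(a),0*rr+14]
            p=proj(n,P,c).astype(int)
            if (p<0).any() or (p[:,0]>559).any() or (p[:,1]>419).any():continue
            v=lab[p[:,1],p[:,0]];d=np.abs(v[6:]-v[:-6]).sum(1);i=d.argmax()+3;E.append(P[i,:2])
        E=np.array(E);s=least_squares(lambda q:np.hypot(*(E-q).T)-104,xy,loss='soft_l1',f_scale=2);xy=s.x
    print(n,len(E),xy.round(1),np.median(abs(s.fun)).round(1))
# hand points
q=np.array([(113,122),(290,120),(262,65),(140,64),(118,150)])*1.4
P=ray('wrist',q,14)[:,:2];x0=least_squares(lambda q:np.hypot(*(P-q).T)-104,[457,-28]).x;print(x0,np.hypot(*(P-x0).T))
fit('wrist',cv2.imread('pics/w2.png'),x0,-60,110)
fit('top',cv2.imread('pics/top0.png'),x0,0,360)
print(ray('wrist',[(269,171)],14))
```

```text
[464.75306215 -29.13603035] [103.74325357 102.06881477 102.63891957 105.37705605 100.62828692]
wrist 43 [464.1 -27.9] 1.9
top 90 [457.7 -28.3] 2.7
[[478.10193945 -10.81295551  14.        ]]
```

{"method": "carry_out", "body": {"targets": [{"dp": [4.4, 1, 20], "yaw": 0}, {"dp": [4.4, 1, 50], "yaw": 0}, {"dp": [4.4, 1, 75], "yaw": 0}, {"dp": [4.4, 1, 88], "yaw": 0}, {"dp": [4.4, 1, 92], "yaw": 0}, {"dp": [4.4, 1, 94], "yaw": 0}, {"dp": [4.4, 1, 95], "yaw": 0}, {"dp": [4.4, 1, 96], "yaw": 0}, {"dp": [4.4, 1, 96], "yaw": 0}]}}

```text
clock: 6.85
eef_pos: [462.1, -26.6, 37.6]
tcp_rot: [3.141, -0.001, 0.402]
contact_force: [-4.5, 1.2, 14.4]
opening: 0.767
grasp_force: 41.2
```

{"method": "carry_out", "body": {"targets": [{"dp": [0, 0, -0.5], "yaw": 0}, {"dp": [0, 0, -0.5], "yaw": 0}, {"dp": [0, 0, -0.5], "yaw": 0}, {"dp": [0, 0, -0.5], "yaw": 0}, {"dp": [0, 0, -30], "yaw": 0}, {"dp": [0, 0, -75], "yaw": 0}, {"dp": [0, 0, -120], "yaw": 0}], "fingers": 1}}

```text
clock: 7.72
eef_pos: [461.2, -26.6, 157.3]
tcp_rot: [-3.141, 0.001, 0.402]
contact_force: [0.5, -0.4, 0.3]
opening: 1.001
grasp_force: 0.0
```

Run:
```python
from h import *
go([543,-354,165])
w=snap('wrist','w3');p=proj('wrist',[[462,-28,70]])[0];print(p)
h=cv2.cvtColor(w,cv2.COLOR_BGR2HSV)
tin(w,'wrist',(462,-28),BIG[0],[z+14 for z in BIG[1]],90)
```

```text
clk 7.72 tcp [461.2 -26.6 157.3] rpy [-3.141e+00  1.000e-03  4.020e-01] F [ 0.5 -0.4  0.3] op 1.001 gf 0.0
dp [-52.7 333.3  -7.8] yawdeg None
[278.69316588 214.39150556]
bbox [237 159] [326 254] pred [237.5 159.7] [324.5 252.3] xy [464.1 -29. ]
```

{"method": "carry_out", "body": {"targets": [{"dp": [-4, 30, -8], "yaw": 0}, {"dp": [-12, 75, -8], "yaw": 0}, {"dp": [-20, 125, -8], "yaw": 0}, {"dp": [-28, 175, -8], "yaw": 0}, {"dp": [-36, 225, -8], "yaw": 0}, {"dp": [-44, 275, -8], "yaw": 0}, {"dp": [-50, 315, -8], "yaw": 0}, {"dp": [-53, 333, -8], "yaw": 0}, {"dp": [-53, 333, -8], "yaw": 0}, {"dp": [-53, 333, -8], "yaw": 0}]}}

```text
clock: 9.02
eef_pos: [542.6, -352.4, 164.0]
tcp_rot: [-3.14, 0.0, 0.402]
contact_force: [0.0, -0.2, -0.6]
opening: 0.997
grasp_force: 0.0
```

Run:
```python
from h import *
w=snap('wrist','w4');xy=tin(w,'wrist',(543,-354),*MED)
go([*xy,20])
```

```text
bbox [258 151] [330 226] pred [257.6 150.1] [329.4 225.9] xy [ 554.9 -360.1]
clk 9.07 tcp [ 542.7 -352.3  164.1] rpy [-3.141  0.     0.403] F [0.1 0.6 0.2] op 0.998 gf 0.0
dp [  8.3  12.1 144.1] yawdeg None
```

View pics/w4.png

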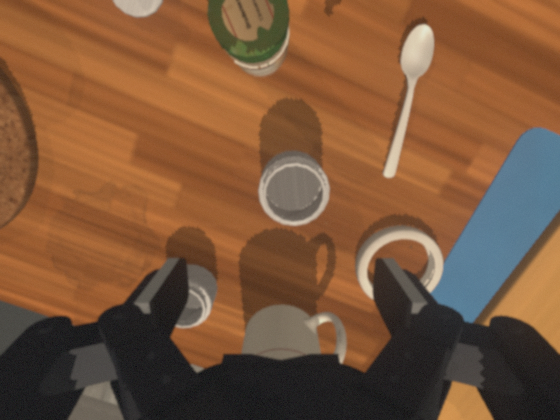

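The wrist view shows the medium tin at (295,188), the small tin at (190,295), the spoon end at (388,175), a white ring at (400,265) and the mug near (285,330). I turn -20° so the right finger stays clear of the ring.

{"method": "carry_out", "body": {"targets": [{"dp": [8, 12, 10], "yaw": -10}, {"dp": [8, 12, 30], "yaw": -20}, {"dp": [8, 12, 70], "yaw": -20}, {"dp": [8, 12, 110], "yaw": -20}, {"dp": [8, 12, 132], "yaw": -20}, {"dp": [8, 12, 144], "yaw": -20}, {"dp": [8, 12, 144], "yaw": -20}]}}

```text
clock: 9.95
eef_pos: [555.2, -361.5, 20.3]
tcp_rot: [-3.141, 0.0, 0.751]
contact_force: [0.5, -0.4, -0.3]
opening: 1.003
grasp_force: 0.0
```

{"method": "carry_out", "body": {"targets": [{"dp": [0, 0, 0], "yaw": 0}, {"dp": [0, 0, 0], "yaw": 0}, {"dp": [0, 0, 0], "yaw": 0}, {"dp": [0, 0, 0], "yaw": 0}, {"dp": [0, 0, 0], "yaw": 0}, {"dp": [0, 0, 0], "yaw": 0}, {"dp": [0, 0, 0], "yaw": 0}, {"dp": [0, 0, 0], "yaw": 0}], "fingers": -1, "grip_force": 35}}

```text
clock: 10.95
eef_pos: [555.8, -362.2, 22.0]
tcp_rot: [3.14, -0.001, 0.751]
contact_force: [-1.4, 1.4, 5.4]
opening: 0.687
grasp_force: 37.0
```

Run:
```python
from h import *
go([464,-28,165],0.4)
```

```text
clk 10.95 tcp [ 555.8 -362.2   22. ] rpy [ 3.14e+00 -1.00e-03  7.51e-01] F [-1.4  1.4  5.4] op 0.687 gf 37.0
dp [ 160.9 -306.7 -143.5] yawdeg 20.1
```

{"method": "carry_out", "body": {"targets": [{"dp": [0, 0, -20], "yaw": 0}, {"dp": [0, 0, -55], "yaw": 0}, {"dp": [2, -10, -95], "yaw": 0}, {"dp": [8, -35, -125], "yaw": 0}, {"dp": [17, -75, -140], "yaw": 4}, {"dp": [27, -120, -143], "yaw": 8}, {"dp": [37, -165, -143], "yaw": 12}, {"dp": [47, -210, -143], "yaw": 16}, {"dp": [57, -255, -143], "yaw": 20}, {"dp": [67, -297, -143], "yaw": 20}, {"dp": [73, -325, -143], "yaw": 20}, {"dp": [76, -338, -143], "yaw": 20}]}}

```text
clock: 12.45
eef_pos: [379.7, -61.9, 164.4]
tcp_rot: [3.141, -0.002, 0.403]
contact_force: [1.5, -0.0, -0.9]
opening: 0.694
grasp_force: 38.2
```

{"method": "carry_out", "body": {"targets": [{"dp": [0, 0, 0], "yaw": 0}, {"dp": [0, 0, 0], "yaw": 0}]}}

```text
clock: 12.7
eef_pos: [381.0, -63.4, 163.7]
tcp_rot: [3.141, -0.001, 0.402]
contact_force: [0.7, -0.9, -1.6]
opening: 0.688
grasp_force: 38.2
```

Run:
```python
from h import *
w=snap('wrist','w5');xy=tin(w,'wrist',(463,-28),BIG[0],[z+14 for z in BIG[1]],90)
h=cv2.cvtColor(w,cv2.COLOR_BGR2HSV)
go([*xy,165],0.4)
```

```text
bbox [229  34] [326 137] pred [228.5  33.3] [325.5 136.7] xy [461.5 -28.2]
clk 12.75 tcp [380.9 -63.5 163.6] rpy [ 3.141e+00 -1.000e-03  4.010e-01] F [ 1.3  0.1 -0.9] op 0.693 gf 38.2
dp [88.  -0.9 -1.4] yawdeg 0.1
```

View pics/w5.png

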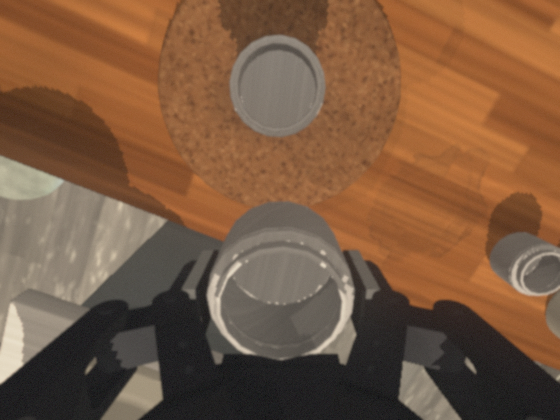

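The wrist view shows the large tin standing on the trivet at (278,85), fitted at (461.5,-28.2). The medium tin is held straight at (282,285). I move over and lower it.

{"method": "carry_out", "body": {"targets": [{"dp": [22, -0.5, 0], "yaw": 0}, {"dp": [55, -1, 0], "yaw": 0}, {"dp": [80, -1.2, 0], "yaw": 0}, {"dp": [88.2, -1.2, 0], "yaw": 0}, {"dp": [88.2, -1.2, 20], "yaw": 0}, {"dp": [88.2, -1.2, 45], "yaw": 0}, {"dp": [88.2, -1.2, 58], "yaw": 0}, {"dp": [88.2, -1.2, 63], "yaw": 0}, {"dp": [88.2, -1.2, 66], "yaw": 0}, {"dp": [88.2, -1.2, 68], "yaw": 0}, {"dp": [88.2, -1.2, 70], "yaw": 0}, {"dp": [88.2, -1.2, 70], "yaw": 0}]}}

```text
clock: 14.25
eef_pos: [460.8, -27.2, 93.4]
tcp_rot: [3.141, -0.0, 0.402]
contact_force: [0.7, 0.4, -0.6]
opening: 0.687
grasp_force: 38.2
```

{"method": "carry_out", "body": {"targets": [{"dp": [0, 0, 1], "yaw": 0}, {"dp": [0, 0, 2], "yaw": 0}, {"dp": [0, 0, 3], "yaw": 0}, {"dp": [0, 0, 4], "yaw": 0}, {"dp": [0, 0, 4.5], "yaw": 0}, {"dp": [0, 0, 4.5], "yaw": 0}]}}

```text
clock: 15.0
eef_pos: [461.2, -27.1, 89.9]
tcp_rot: [3.141, -0.001, 0.402]
contact_force: [-5.7, 0.5, 15.5]
opening: 0.687
grasp_force: 39.6
```

{"method": "carry_out", "body": {"targets": [{"dp": [0, 0, -0.5], "yaw": 0}, {"dp": [0, 0, -0.5], "yaw": 0}, {"dp": [0, 0, -0.5], "yaw": 0}, {"dp": [0, 0, -0.5], "yaw": 0}, {"dp": [0, 0, -25], "yaw": 0}, {"dp": [0, 0, -70], "yaw": 0}, {"dp": [0, 0, -120], "yaw": 0}, {"dp": [0, 0, -120], "yaw": 0}], "fingers": 1}}

```text
clock: 16.0
eef_pos: [463.1, -27.3, 212.2]
tcp_rot: [3.139, -0.006, 0.402]
contact_force: [0.6, -0.0, 0.1]
opening: 1.002
grasp_force: 0.0
```

Run:
```python
from h import *
w=snap('wrist','w6');xy=tin(w,'wrist',(461.5,-27.5),[25.5,29.5,29.5,33,33],[122,116,76,70,22])
snap('scene','s6')
go([404,-301,165],0.4)
```

```text
bbox [241 154] [318 246] pred [240.4 152.2] [317.6 246.8] xy [461.3 -27.9]
clk 16.1 tcp [460.7 -27.2 208.8] rpy [ 3.141e+00 -1.000e-03  4.020e-01] F [-0.7 -0.1 -0.4] op 1.001 gf 0.0
dp [-159.2  229.8   43.7] yawdeg 0.1
```

{"method": "carry_out", "body": {"targets": [{"dp": [-20, 29, 0], "yaw": 0}, {"dp": [-48, 69, 0], "yaw": 0}, {"dp": [-76, 110, 10], "yaw": 0}, {"dp": [-104, 150, 20], "yaw": 0}, {"dp": [-132, 190, 30], "yaw": 0}, {"dp": [-152, 220, 44], "yaw": 0}, {"dp": [-159, 230, 44], "yaw": 0}, {"dp": [-159, 230, 44], "yaw": 0}, {"dp": [-159, 230, 44], "yaw": 0}]}}

```text
clock: 17.23
eef_pos: [404.5, -299.9, 164.7]
tcp_rot: [-3.141, 0.0, 0.402]
contact_force: [-1.0, -0.5, 0.7]
opening: 0.998
grasp_force: 0.0
```

Run:
```python
from h import *
w=snap('wrist','w7');xy=tin(w,'wrist',(404,-301),*SML)
go([*xy,17])
```

```text
bbox [263 160] [323 224] pred [262.  159.2] [323.  223.9] xy [ 412.3 -309.3]
clk 17.27 tcp [ 404.6 -300.   164.9] rpy [-3.141 -0.     0.403] F [ 0.5 -0.2  0. ] op 1.0 gf 0.0
dp [  3.4  11.7 147.9] yawdeg None
```

View pics/w7.png

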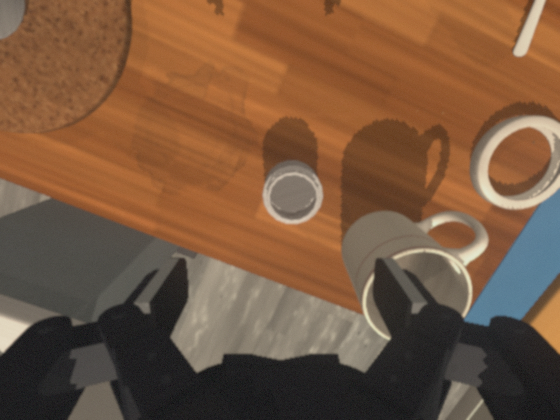

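The wrist view shows the small tin at (293,192). The mug is just to its right, with its rim ring at about (417,295) and its side starting at column 343. I'll check clearance before choosing the yaw.

Run:
```python
from h import *
t=np.array([412.3,-309.3])
rim=ray('wrist',[(362,292),(472,292),(415,250),(418,341)],94)[:,:2];print('rim',rim.round(0),rim.mean(0))
print('base edge',ray('wrist',[(343,240),(360,218),(385,211)],0).round(0))
m=rim.mean(0);d=m-t;print(np.linalg.norm(d),np.degrees(np.arctan2(d[1],d[0])))
print(r.sense()['qpos'])
```

```text
rim [[ 377. -379.]
 [ 409. -454.]
 [ 422. -398.]
 [ 355. -440.]] [ 390.73859892 -417.80606293]
base edge [[ 380. -382.    0.]
 [ 408. -387.    0.]
 [ 424. -407.    0.]]
110.62757209865833 -101.2389280197844
[-6.41061624e-01  2.56136583e-01  1.95976806e+00  2.48447845e-04
  9.25836627e-01  5.26728903e-01]
```

{"method": "carry_out", "body": {"targets": [{"dp": [3.4, 11.7, 0], "yaw": -9}, {"dp": [3.4, 11.7, 0], "yaw": -18}, {"dp": [3.4, 11.7, 10], "yaw": -27}, {"dp": [3.4, 11.7, 25], "yaw": -36}, {"dp": [3.4, 11.7, 45], "yaw": -45}, {"dp": [3.4, 11.7, 80], "yaw": -45}, {"dp": [3.4, 11.7, 115], "yaw": -45}, {"dp": [3.4, 11.7, 135], "yaw": -45}, {"dp": [3.4, 11.7, 145], "yaw": -45}, {"dp": [3.4, 11.7, 145], "yaw": -45}]}}

```text
clock: 18.52
eef_pos: [412.2, -309.9, 19.8]
tcp_rot: [-3.141, -0.0, 1.188]
contact_force: [0.7, -0.1, -0.1]
opening: 1.004
grasp_force: 0.0
```

{"method": "carry_out", "body": {"targets": [{"dp": [0, 0, 0], "yaw": 0}, {"dp": [0, 0, 0], "yaw": 0}, {"dp": [0, 0, 0], "yaw": 0}, {"dp": [0, 0, 0], "yaw": 0}, {"dp": [0, 0, 0], "yaw": 0}, {"dp": [0, 0, 0], "yaw": 0}, {"dp": [0, 0, 0], "yaw": 0}, {"dp": [0, 0, 0], "yaw": 0}], "fingers": -1, "grip_force": 35}}

```text
clock: 19.52
eef_pos: [412.5, -310.8, 21.0]
tcp_rot: [3.14, 0.0, 1.187]
contact_force: [-0.2, 2.3, 8.4]
opening: 0.6
grasp_force: 35.2
```

Run:
```python
from h import *
go([380,-63,215],0.4)
```

```text
clk 19.52 tcp [ 412.5 -310.8   21. ] rpy [3.14  0.    1.187] F [-0.2  2.3  8.4] op 0.6 gf 35.2
dp [ 217.6 -122.6 -194.3] yawdeg 45.1
```

{"method": "carry_out", "body": {"targets": [{"dp": [0, 0, -20], "yaw": 0}, {"dp": [0, 0, -55], "yaw": 0}, {"dp": [0, 0, -100], "yaw": 0}, {"dp": [10, -5, -145], "yaw": 0}, {"dp": [35, -20, -180], "yaw": 0}, {"dp": [70, -39, -192], "yaw": 8}, {"dp": [105, -59, -192], "yaw": 16}, {"dp": [140, -79, -192], "yaw": 24}, {"dp": [175, -99, -192], "yaw": 32}, {"dp": [205, -115, -192], "yaw": 40}, {"dp": [217.6, -122.6, -192], "yaw": 45}, {"dp": [217.6, -122.6, -192], "yaw": 45}]}}

```text
clock: 21.02
eef_pos: [379.6, -62.2, 212.1]
tcp_rot: [3.141, -0.001, 0.404]
contact_force: [-0.2, -1.0, -1.6]
opening: 0.602
grasp_force: 37.1
```

{"method": "carry_out", "body": {"targets": [{"dp": [0, 0, 0], "yaw": 0}, {"dp": [0, 0, 0], "yaw": 0}]}}

```text
clock: 21.28
eef_pos: [380.0, -63.4, 211.9]
tcp_rot: [3.141, -0.0, 0.402]
contact_force: [0.4, 0.1, -1.5]
opening: 0.595
grasp_force: 37.1
```

Run:
```python
from h import *
w=snap('wrist','w8');xy=tin(w,'wrist',(461.5,-27.5),[25.5,29.5,29.5,33,33],[122,116,76,70,22])
go([461.2,-27.7,210],0.4)
```

```text
bbox [236  36] [321 132] pred [235.  37.] [321. 130.] xy [462.3 -28. ]
clk 21.32 tcp [379.9 -63.4 211.8] rpy [3.142 0.    0.402] F [-0.3  0.5 -1. ] op 0.596 gf 37.1
dp [88.8 -1.1  1.8] yawdeg 0.1
```

View pics/w8.png

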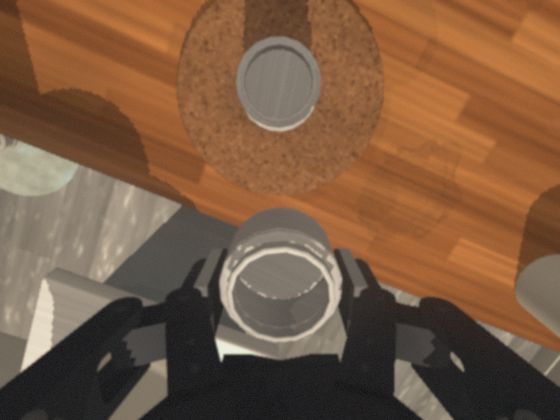

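The wrist view shows the medium tin seated straight on the large one at (279,85). The small tin is held upright at (281,285). I lower it onto the tower.

{"method": "carry_out", "body": {"targets": [{"dp": [22, -0.5, 0], "yaw": 0}, {"dp": [55, -1, 0], "yaw": 0}, {"dp": [80, -1.1, 0], "yaw": 0}, {"dp": [89, -1.1, 0], "yaw": 0}, {"dp": [89, -1.1, 20], "yaw": 0}, {"dp": [89, -1.1, 45], "yaw": 0}, {"dp": [89, -1.1, 60], "yaw": 0}, {"dp": [89, -1.1, 66], "yaw": 0}, {"dp": [89, -1.1, 69], "yaw": 0}, {"dp": [89, -1.1, 71], "yaw": 0}, {"dp": [89, -1.1, 73], "yaw": 0}, {"dp": [89, -1.1, 73], "yaw": 0}]}}

```text
clock: 22.82
eef_pos: [461.4, -27.0, 138.9]
tcp_rot: [3.141, -0.0, 0.402]
contact_force: [-0.1, 0.1, -0.1]
opening: 0.595
grasp_force: 37.1
```

{"method": "carry_out", "body": {"targets": [{"dp": [0, 0, 1], "yaw": 0}, {"dp": [0, 0, 2], "yaw": 0}, {"dp": [0, 0, 3], "yaw": 0}, {"dp": [0, 0, 4], "yaw": 0}, {"dp": [0, 0, 4.5], "yaw": 0}, {"dp": [0, 0, 4.5], "yaw": 0}]}}

```text
clock: 23.58
eef_pos: [461.8, -27.0, 134.9]
tcp_rot: [3.141, -0.001, 0.402]
contact_force: [-1.2, 0.8, 7.2]
opening: 0.596
grasp_force: 37.8
```

{"method": "carry_out", "body": {"targets": [{"dp": [0, 0, 0.6], "yaw": 0}, {"dp": [0, 0, 0.6], "yaw": 0}]}}

```text
clock: 23.82
eef_pos: [462.2, -27.0, 134.9]
tcp_rot: [3.141, -0.002, 0.402]
contact_force: [-2.5, 0.4, 13.6]
opening: 0.588
grasp_force: 38.4
```

{"method": "carry_out", "body": {"targets": [{"dp": [0, 0, -0.5], "yaw": 0}, {"dp": [0, 0, -0.5], "yaw": 0}, {"dp": [0, 0, -0.5], "yaw": 0}, {"dp": [0, 0, -0.5], "yaw": 0}, {"dp": [0, 0, -25], "yaw": 0}, {"dp": [0, 0, -70], "yaw": 0}, {"dp": [0, 0, -115], "yaw": 0}, {"dp": [0, 0, -115], "yaw": 0}], "fingers": 1}}

```text
clock: 24.82
eef_pos: [463.3, -27.1, 251.9]
tcp_rot: [3.139, -0.006, 0.402]
contact_force: [0.3, -1.1, 0.3]
opening: 0.996
grasp_force: 0.0
```

```bash
cat >> h.py <<'E'
TOW=([22,26,26,29.5,29.5,33,33],[160,154,122,116,76,70,22])
E
python3 - <<'E'
from h import *
w=snap('wrist','w9');xy=tin(w,'wrist',(461.5,-27.5),*TOW)
go([640,-180,165],0.4)
E
```

```text
bbox [246 150] [313 240] pred [245.2 147.6] [312.8 241.4] xy [461.8 -27.6]
clk 24.88 tcp [462.1 -27.1 249.9] rpy [ 3.14e+00 -3.00e-03  4.02e-01] F [ 0.8  0.5 -0.2] op 1.001 gf 0.0
dp [103.7 210.2  85.5] yawdeg 0.1
```

{"method": "carry_out", "body": {"targets": [{"dp": [15, 30, 0], "yaw": 0}, {"dp": [36, 73, 0], "yaw": 0}, {"dp": [57, 116, 10], "yaw": 0}, {"dp": [78, 158, 40], "yaw": 0}, {"dp": [95, 193, 70], "yaw": 0}, {"dp": [104, 210, 85], "yaw": 0}, {"dp": [104, 210, 85], "yaw": 0}, {"dp": [104, 210, 85], "yaw": 0}]}}

```text
clock: 25.88
eef_pos: [638.2, -179.0, 163.1]
tcp_rot: [-3.14, 0.001, 0.402]
contact_force: [-0.9, -0.2, 1.4]
opening: 1.002
grasp_force: 0.0
```

Run:
```python
from h import *
w=snap('wrist','w10')
xy=tin(w,'wrist',(646,-183),[23,23],[12.5,8])
hsv=cv2.cvtColor(w,cv2.COLOR_BGR2HSV)
go([*xy,24])
```

```text
bbox [264 153] [313 202] pred [263.1 152.3] [312.9 201.7] xy [ 653.6 -181.6]
clk 25.93 tcp [ 638.5 -179.   163.8] rpy [-3.141  0.     0.402] F [-0.4 -0.4  0.1] op 0.999 gf 0.0
dp [ 12.9   8.4 139.8] yawdeg None
```

View pics/w10.png

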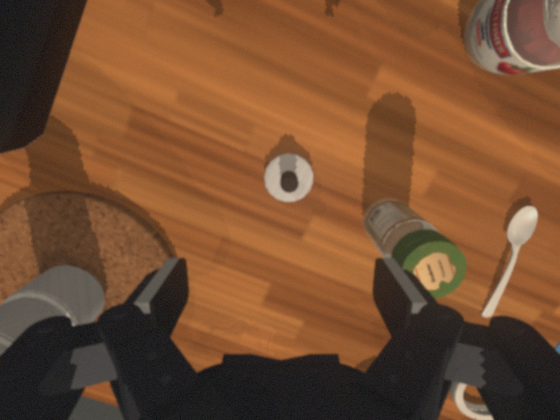

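The wrist view shows the small lid at (289,178) with its knob at (289,181). The spice jar is about 100 px to the right and well clear. I half-close the fingers and go down on the knob.

{"method": "carry_out", "body": {"targets": [{"dp": [13, 8.4, 15], "yaw": 0}, {"dp": [13, 8.4, 50], "yaw": 0}, {"dp": [13, 8.4, 85], "yaw": 0}, {"dp": [13, 8.4, 115], "yaw": 0}, {"dp": [13, 8.4, 130], "yaw": 0}, {"dp": [13, 8.4, 138.5], "yaw": 0}, {"dp": [13, 8.4, 138.5], "yaw": 0}], "fingers": 0}}

```text
clock: 26.8
eef_pos: [654.6, -182.2, 25.7]
tcp_rot: [3.141, -0.0, 0.402]
contact_force: [0.1, -0.5, -0.7]
opening: 0.501
grasp_force: 0.0
```

{"method": "carry_out", "body": {"targets": [{"dp": [0, 0, 0], "yaw": 0}, {"dp": [0, 0, 0], "yaw": 0}, {"dp": [0, 0, 0], "yaw": 0}, {"dp": [0, 0, 0], "yaw": 0}, {"dp": [0, 0, 0], "yaw": 0}, {"dp": [0, 0, 0], "yaw": 0}, {"dp": [0, 0, 0], "yaw": 0}, {"dp": [0, 0, 0], "yaw": 0}], "fingers": -1, "grip_force": 35}}

```text
clock: 27.8
eef_pos: [655.1, -182.4, 26.3]
tcp_rot: [3.141, -0.001, 0.402]
contact_force: [-0.2, 0.3, 6.8]
opening: 0.167
grasp_force: 34.4
```

Run:
```python
from h import *
go([380,-63,250],0.4)
```

```text
clk 27.8 tcp [ 655.1 -182.4   26.3] rpy [ 3.141e+00 -1.000e-03  4.020e-01] F [-0.2  0.3  6.8] op 0.167 gf 34.4
dp [-206.2 -217.3 -224.2] yawdeg 0.1
```

{"method": "carry_out", "body": {"targets": [{"dp": [0, 0, -15], "yaw": 0}, {"dp": [0, 0, -50], "yaw": 0}, {"dp": [0, 0, -100], "yaw": 0}, {"dp": [-4, -4, -150], "yaw": 0}, {"dp": [-20, -21, -195], "yaw": 0}, {"dp": [-47, -50, -220], "yaw": 0}, {"dp": [-77, -82, -224], "yaw": 0}, {"dp": [-107, -113, -224], "yaw": 0}, {"dp": [-137, -144, -224], "yaw": 0}, {"dp": [-167, -176, -224], "yaw": 0}, {"dp": [-193, -203, -224], "yaw": 0}, {"dp": [-206, -217.3, -224], "yaw": 0}]}}

```text
clock: 29.3
eef_pos: [378.3, -62.3, 249.8]
tcp_rot: [3.141, -0.001, 0.402]
contact_force: [-0.4, 0.2, 0.4]
opening: 0.168
grasp_force: 34.4
```

{"method": "carry_out", "body": {"targets": [{"dp": [0, 0, 0], "yaw": 0}, {"dp": [0, 0, 0], "yaw": 0}]}}

```text
clock: 29.55
eef_pos: [381.1, -63.2, 249.7]
tcp_rot: [3.141, -0.001, 0.402]
contact_force: [0.4, -0.3, -0.6]
opening: 0.167
grasp_force: 34.4
```

Run:
```python
from h import *
w=snap('wrist','w11');xy=tin(w,'wrist',(461.5,-27.5),*TOW)
go([461.8,-27.6,250],0.4)
# held lid expected rim in view if upright under TCP
s=r.sense()['eef_pos'];t=np.linspace(0,6.28,60)
p=proj('wrist',np.c_[s[0]+23*np.cos(t),s[1]+23*np.sin(t),0*t+s[2]-26.3+10]);print(p.min(0),p.max(0))
```

```text
bbox [240  43] [316 131] pred [239.6  44.4] [315.4 128.6] xy [462.6 -27.9]
clk 29.6 tcp [381.1 -63.2 249.5] rpy [ 3.141e+00 -1.000e-03  4.020e-01] F [-0.5 -0.1 -1.3] op 0.166 gf 34.4
dp [88.2 -1.2 -0.4] yawdeg 0.1
[234.25292768 213.54194106] [321.69916324 293.37779373]
```

View pics/w11.png

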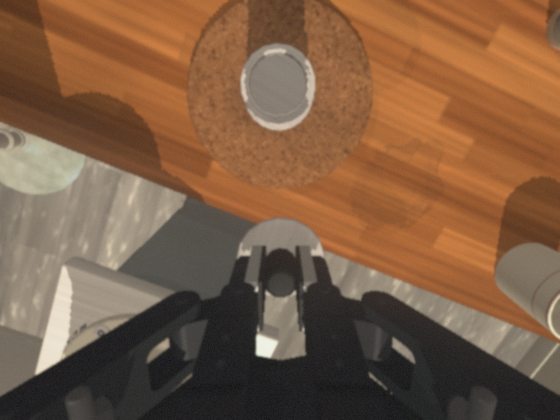

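The wrist view shows the tower straight, with its top at (278,87). The lid hangs level by its knob at (280,280), about 1–2 mm behind the tool centre, so I correct by +1.3 mm. Now I lower it.

{"method": "carry_out", "body": {"targets": [{"dp": [22, -0.5, 0], "yaw": 0}, {"dp": [55, -1, 0], "yaw": 0}, {"dp": [80, -1.2, 0], "yaw": 0}, {"dp": [89.5, -1.2, 0], "yaw": 0}, {"dp": [89.5, -1.2, 15], "yaw": 0}, {"dp": [89.5, -1.2, 38], "yaw": 0}, {"dp": [89.5, -1.2, 53], "yaw": 0}, {"dp": [89.5, -1.2, 60], "yaw": 0}, {"dp": [89.5, -1.2, 63], "yaw": 0}, {"dp": [89.5, -1.2, 65], "yaw": 0}, {"dp": [89.5, -1.2, 67], "yaw": 0}, {"dp": [89.5, -1.2, 67], "yaw": 0}]}}

```text
clock: 31.1
eef_pos: [461.8, -26.7, 182.3]
tcp_rot: [3.141, -0.0, 0.402]
contact_force: [-0.2, -0.6, -0.1]
opening: 0.164
grasp_force: 34.4
```

{"method": "carry_out", "body": {"targets": [{"dp": [0, 0, 1], "yaw": 0}, {"dp": [0, 0, 2], "yaw": 0}, {"dp": [0, 0, 3], "yaw": 0}, {"dp": [0, 0, 4], "yaw": 0}, {"dp": [0, 0, 4.5], "yaw": 0}, {"dp": [0, 0, 4.5], "yaw": 0}]}}

```text
clock: 31.85
eef_pos: [462.3, -26.7, 178.2]
tcp_rot: [3.141, -0.001, 0.402]
contact_force: [-0.2, 0.0, 5.2]
opening: 0.163
grasp_force: 34.8
```

{"method": "carry_out", "body": {"targets": [{"dp": [0, 0, 0.8], "yaw": 0}, {"dp": [0, 0, 0.8], "yaw": 0}]}}

```text
clock: 32.1
eef_pos: [462.7, -26.7, 178.0]
tcp_rot: [3.141, -0.002, 0.402]
contact_force: [-1.7, -0.4, 12.0]
opening: 0.164
grasp_force: 35.5
```

{"method": "carry_out", "body": {"targets": [{"dp": [0, 0, -0.6], "yaw": 0}, {"dp": [0, 0, -0.6], "yaw": 0}, {"dp": [0, 0, -0.6], "yaw": 0}, {"dp": [0, 0, -0.6], "yaw": 0}, {"dp": [0, 0, -20], "yaw": 0}, {"dp": [0, 0, -60], "yaw": 0}, {"dp": [-40, 0, -90], "yaw": 0}, {"dp": [-85, 0, -90], "yaw": 0}, {"dp": [-85, 0, -90], "yaw": 0}, {"dp": [-85, 0, -90], "yaw": 0}], "fingers": 1}}

```text
clock: 33.35
eef_pos: [384.0, -60.0, 267.1]
tcp_rot: [3.141, -0.001, 0.401]
contact_force: [-0.1, 0.0, 0.2]
opening: 0.997
grasp_force: 0.0
```

Run:
```python
from h import *
w=snap('wrist','w12');s=snap('scene','s12')
cv2.imwrite('pics/c12.png',np.hstack([w[0:200,180:380].repeat(2,0).repeat(2,1),cv2.resize(s[160:260,250:350],(400,400),interpolation=cv2.INTER_CUBIC)]))
t=np.linspace(0,6.28,60)
for z,a in((188,8),(164.5,23),(160,23)):
    p=proj('wrist',np.c_[462+a*np.cos(t),-27.6+a*np.sin(t),0*t+z]);print(z,p.min(0).round(),p.max(0).round())
go([380,-63,250])
```

```text
188 [267.  79.] [292. 105.]
164.5 [247.  59.] [312. 127.]
160 [248.  60.] [311. 127.]
clk 33.45 tcp [384.3 -59.8 266.8] rpy [-3.142 -0.     0.402] F [-0.   0.3  0.3] op 1.0 gf 0.0
dp [-5.2  1.3 16.8] yawdeg None
```

View pics/c12.png

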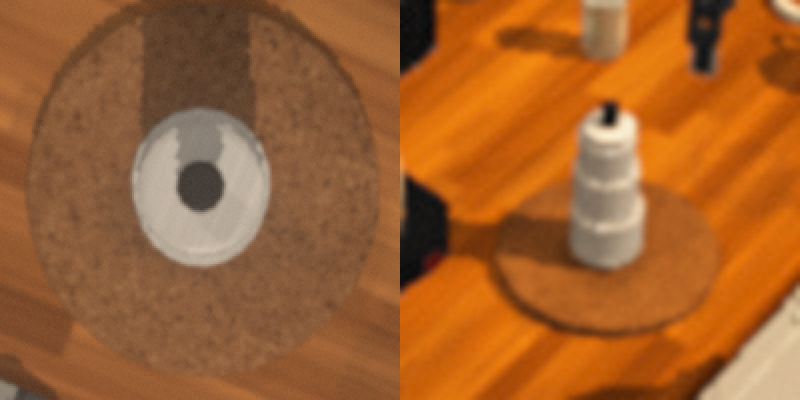

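The tower stands straight in the middle of the trivet, with the lid level and its knob at (280,93), where I predicted it. Handing in.

```bash
python3 -c "
from rig import r
print(r.sign_off())"
```

```text
the job is handed in; nothing more can be done
None
```

The job is handed in after about 33 s of robot time: the large, medium and small tins stand straight on the trivet with the small lid seated on top, and I saw no sign that anything else was disturbed.

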